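Load the calibration plate from its dock into the fixture and lock the keeper

ROBOT

A 7-joint arm with a two-finger parallel gripper is mounted at the origin on a cart in front of the work surface, level with it; the furniture and walls round the work are solid. World frame = base frame: x ahead of the robot, y to its left, z up, the work surface at z = 0. Lengths are in m, angles in rad, forces in N, time in s.
With the tool pointing down it reaches from about 0.35 to 0.9 m from the base axis. Payload 8.1 kg.
Tool frame: the origin (TCP) lies at the centre of the arm's flange, where the gripper is bolted on; the fingertips stand 178 mm ahead of it and the grasp point (between the pads) lies 159 mm ahead of it; z points along the fingers, y is the line along which they close (so a half turn about z gives the same grasp; the last joint's range is limited). The gripper opens to 92 mm and grips with 3 to 60 N. Pads are 19 mm wide; open, the fingers measure 130 mm over their backs; the gripper's body (75 mm by 190 mm) begins 47 mm behind the grasp point.
Start: joints at [-1.413, 0.434, 0.025, 1.573, -0.012, 1.134, -0.075], TCP at [0.161, 0.604, 0.405] pointing down, gripper open.
Joint ranges: [-2.62, 2.62], [-0.44, 2.09], [-1.27, 1.32], [0.08, 2.57], [-1.32, 4.46], [0.12, 2], [-2.74, 2.74]. Speed limits (rad/s): [2.22, 2.22, 3.01, 3.01, 3.14, 3.14, 3.14].

INTERFACE

Orientations are given as a rotation vector (axis times angle).
In Python, from cell import arm gives the robot as it stands. The module is installed in compiled form; this text tells all that it offers.
- The arm moves only by the shell command python3 -m inch 'ROWS' [FORCE]. ROWS is text: rows parted by semicolons, each of 5 numbers parted by spaces: the shift along the tool's x, y, z in m, then the turn about the tool's z in rad, then the finger opening in m, from 0 to 0.0918. In form: x y z roll fingers; .... A call has 1 to 5 rows; each row is the pose to reach, as a shift and turn from the pose commanded when the call began, along the tool's axes at that moment; what a row does not reach only later rows make up. A row lasts 1/10 s, in which the tool goes at most 50 mm and 8.59 degrees, less where a joint would pass 70% of its speed; a pose out of reach is approached as far as the arm can. A call with a gripper value outside its range is refused whole. The fingers move at their own pace and stop on an object; FORCE is the grip in N (left out, the last holds). Time passes only in rows, so rows that repeat a pose let the fingers close. It gives the time, the measured TCP pose, the force, the opening and the grip force at its end, in the units of the state.
- arm.observe(): the state, without advancing time (a new reading comes with each control period).
- arm.get_image(name): name is "scene" or "top" or "wrist"; returns the picture (400x640x3 uint8, red, green, blue); there is no depth.
- arm.get_calibration(name): a dict with "intrinsics" (3x3 intrinsics, pixels), "pose" (4x4, takes a point from camera to world coordinates). Camera axes: x right, y up, looking along -z (the intrinsics and any distortion apply to the point x, -y, -z); pixel columns grow to the right and rows downward; lengths in m; the calibration is good to about 2 mm. A picture is of the moment at which its call begins: read the wrist's pose just before it. get_calibration takes no time and is no camera call; for the wrist camera it gives the pose at the moment of the call.
- arm.sign_off(): hands the job in; it is judged then, once.
Trained networks look in the newest picture that a camera, given by its name, has taken for a name from the list of things; names that differ only in an ending like _2 or _b are one class to them, and where a whole thing is asked for, a point or a joint stands for the part that bears it (a point fixed in the world has none). Each returns a list of dicts, best first, with "conf" (0 to 1); they miss things now and then, are a little off and sometimes report something else, mostly with a low value. They report only what shows in the picture. A call takes as long as a camera call.
- arm.look_for(camera, query): "point" ([row, column] in pixels, amid what is visible of it).
- arm.silhouettes(camera, query): "region" (400x640 bool, what is visible of it) and "point" ([row, column] in pixels, amid what is visible of it).
- arm.place_of(camera, query): "point" ([row, column] in pixels: a listed point, or the origin of a listed thing).
The state is a dict: "clock": time; "joints": joint angles; "dq": joint speeds; "joint_efforts": joint torques, N m; "position": TCP position; "ee_rot": TCP orientation; "force": force on the tool from outside, world axes, zero at the start; "ft_torque": the same for the moment, N m; "width": opening from 0.0 (shut) to 1.0 (fully open); "gripper_force": force on a finger pad.
Only numpy, scipy, OpenCV 4.12 (cv2) and the standard library are available. Lean on these libraries where they do the work, as an engineer would, in place of code of your own. Each camera call takes 0.05 s, during which the arm holds its last target. There are 200 camera calls.

TASK

Take the calibration-plate carrier out of its sloped storage dock by its bridge handle: lift its front edge and tilt it back until it clears the dock's lip, then draw its tongues out from under the crossbar. Lay it flat and fully home in the load fixture, tongues hooked under the fixture's crossbar and front edge down behind the low lip, and swing the keeper bar shut over its front edge until it snaps in. Keep the plate face up all the way and leave the other things on the bench alone.

Things in the scene. Friction and masses are not known exactly. Their poses are not given: they have to be found in the camera images.
- carrier: Loose aluminium plate 90 (x) x 110 (y) x 8 mm, 0.18 to 0.36 kg, two dark glass strips on its upper face. Origin: centre of the underside; z out of the upper face, +x to its rear. A black bridge handle stands over its centre (see carrier_grip), two tongues at its rear edge (see carrier_tongues). In the dock it lies with x rising 25 degrees toward the rear.
- carrier_grip (a point): Centre of the bridge handle's bar, at (0, 0, 37) mm of the carrier, same axes. The bar is 12 mm thick (x), 86 mm long (y) and 18 mm high (z = 28 to 46 mm), on two posts at y = -34 and 34 mm; 20 mm of free space between the bar and the plate's upper face.
- carrier_tongues (a point): Midway between the two tongue tips, at (59, 0, 0) mm of the carrier, same axes. The tongues stick out 14 mm from the rear edge, 20 mm wide, 5 mm thick, flush with the underside, at y = -30 and 30 mm.
- dock: Sloped storage dock, a fixed steel stand, foot 150 x 150 mm. Origin under its middle on the bench, z up, +x to its rear. Its tray rises 25 degrees toward +x. The carrier cannot be pulled straight off: with the tongues still under the crossbar raise its front by 8 to 20 degrees, then draw it to the front by 12 mm or more.
- dock_seat (a point): Centre of the dock's seat, 52 mm above the bench; axes of the dock (level, not sloped). Along the slope from here: inner face of the front lip 47 mm down-slope, lip 11 mm high off the seat; side guides 57.5 mm to either side, 9 mm high.
- dock_bar (a point): Middle of the lower front edge of the dock's rear crossbar: 50 mm up-slope of dock_seat, 10 mm off the seat surface; axes of the dock (level). The bar is 4 mm thick; the wall behind it is 11 mm farther up-slope. The tongues lie under it.
- fixture: Load fixture, a fixed flat aluminium plate 165 x 196 mm. Origin under its middle on the bench, z up, +x to its rear. Its seat is level. Seated, the carrier lies flat on the seat with the axes of the fixture, its origin within 3 mm of fixture_seat. Overhead: a fixed lamp head hangs 0.52 m above the bench ahead of the robot, from x = 0.64 m, y = 0.09 m back to the right: keep the wrist clear of it.
- fixture_seat (a point): Centre of the fixture's seat, at (0, 0, 14) mm of the fixture, same axes. From here: inner face of the front lip at x = -47 mm, lip 5 mm high; side guides 57.5 mm to either side, 64 mm long, 9 mm high.
- fixture_bar (a point): Middle of the lower front edge of the fixture's rear crossbar, at (50, 0, 24) mm of the fixture, same axes: 10 mm above the seat. The bar is 4 mm thick; the wall behind it is at x = 61 mm. The tongues belong under it; they go in with the carrier's front raised 8 to 20 degrees.
- keeper (a joint): Keeper bar: a steel rod 8 mm thick, 172 mm long, turning level about an upright pivot at (-41, 80) mm of the fixture. 0 = shut, along the fixture's -y over the carrier's front edge, against a stop; grows as it opens toward the robot (1.57: along -x). Stays where left. A spring ball is met near 0.09 rad, takes some 4 N at the knob to pass, and holds the bar once below 0.04 rad.
- keeper_knob (a point): Black upright knob on the keeper bar, 14 mm across, 120 mm from the pivot. The point lies 24 mm above the rod's axis (38 mm above the fixture's seat); the knob's top is 14 mm higher. At joint value 0 its axes are those of the fixture; it turns with the bar.
- loupe: Black loupe, 42 x 66 x 24 mm; bystander.
- tweezers: Wafer tweezers, 22 x 144 x 12 mm; bystander.
- pen: White and blue pen, 12 x 130 x 15 mm; bystander.
- gauge: Gauge block, 10 x 35 x 40 mm; bystander.
- usb: Small black memory stick, 18 x 52 x 8 mm; bystander.

How it is judged:
By the outcome, as a careful person would: the job done as asked, in the order asked, and still so for the second after the job is handed in, with the robot touching nothing.
It also fails if it takes over 67 s, if anything falls off the work surface, if the arm or the gripper's body presses on something with over 40 N, if the wrist force passes 120 N, or if a joint passes its speed limit or range.

## Working session

There is one attempt and no reset: what is moved stays moved. The work goes in short steps, Python scripts to look and compute and a shell command to move; the robot and the scene stay as the last step left them, time stands still between calls to the robot, and variables do not carry over. Pictures are saved under pics/ and viewed, at most 10 in all, crops included, and the job is handed in when it is done.

```bash
mkdir -p pics; cat > h.py <<'E'
import numpy as np, cv2
from cell import arm
from scipy.spatial.transform import Rotation as R
def ray(cam,p):
    c=arm.get_calibration(cam);K=np.array(c["intrinsics"]);T=np.array(c["pose"])
    d=np.linalg.inv(K)@[p[1],p[0],1]; d=T[:3,:3]@[d[0],-d[1],-d[2]]
    return T[:3,3],d/np.linalg.norm(d)
def onz(cam,p,z):
    o,d=ray(cam,p); return o+d*(z-o[2])/d[2]
def tri(rs):
    A=np.zeros((3,3));b=np.zeros(3)
    for o,d in rs:
        P=np.eye(3)-np.outer(d,d);A+=P;b+=P@o
    x=np.linalg.solve(A,b); return x,[np.linalg.norm((np.eye(3)-np.outer(d,d))@(x-o)) for o,d in rs]
def proj(cam,X):
    c=arm.get_calibration(cam);K=np.array(c["intrinsics"]);T=np.array(c["pose"])
    v=T[:3,:3].T@(np.array(X)-T[:3,3]); u=K@[v[0],-v[1],-v[2]]; return u[1]/u[2],u[0]/u[2]
def st():
    s=arm.observe(); return s, np.array(s["position"]), R.from_rotvec(s["ee_rot"]).as_matrix()
E
python3 - <<'E'
from h import *
np.set_printoptions(precision=4,suppress=True)
s,p,M=st(); print(p,M)
ims=[]
for c in ["scene","top"]:
    im=arm.get_image(c); ims.append(im)
    k=arm.get_calibration(c); print(c,np.array(k["pose"])[:3],k.keys(),np.array(k["intrinsics"])[0])
cv2.imwrite("pics/a.png",cv2.resize(np.hstack(ims),(800,250))[:,:,::-1])
cv2.imwrite("pics/scene.png",ims[0][:,:,::-1]);cv2.imwrite("pics/top.png",ims[1][:,:,::-1])
for q in ["carrier","carrier_grip","carrier_tongues","dock","dock_seat","dock_bar","fixture","fixture_seat","fixture_bar","keeper_knob"]:
    rs=[]
    for c in ["scene","top"]:
        r=arm.place_of(c,q)
        print(q,c,[(np.round(x["point"],1),round(x["conf"],2)) for x in r[:2]])
        if r: rs.append(ray(c,r[0]["point"]))
    if len(rs)==2: print("   ",*tri(rs))
E
```

```text
[0.1611 0.6036 0.404 ] [[-0.9662  0.2579 -0.0003]
 [ 0.2579  0.9662 -0.0015]
 [-0.0001 -0.0016 -1.    ]]
scene [[ 0.6488  0.5305 -0.5455 -0.0848]
 [-0.7608  0.4412 -0.4759 -0.4875]
 [-0.0118  0.7238  0.6899  0.8849]] dict_keys(['intrinsics', 'pose']) [512.8585   0.     318.9223]
top [[ 0.0104  0.9988 -0.0487  0.4779]
 [-0.9999  0.0105  0.0008  0.085 ]
 [ 0.0013  0.0487  0.9988  1.4841]] dict_keys(['intrinsics', 'pose']) [471.9806   0.     320.2434]
carrier scene [(array([191.9, 287.1]), 0.64), (array([183.1, 281.1]), 0.45)]
carrier top [(array([193.4, 286.6]), 0.87)]
    [0.5646 0.1845 0.0518] [np.float64(0.002636550641072239), np.float64(0.0026365506410721317)]
carrier_grip scene [(array([184. , 280.5]), 0.94)]
carrier_grip top [(array([198.9, 287.8]), 0.77), (array([177.9, 283.5]), 0.31)]
    [0.5439 0.1796 0.0939] [np.float64(5.747365112564357e-05), np.float64(5.74736511256932e-05)]
carrier_tongues scene [(array([171.9, 300.9]), 0.62)]
carrier_tongues top [(array([176.7, 283.7]), 0.64)]
    [0.6155 0.189  0.0797] [np.float64(0.006591682202367195), np.float64(0.006591682202367275)]
[... 609 characters left out ...]
.0024] [np.float64(0.000285239588754319), np.float64(0.000285239588754333)]
fixture_seat scene [(array([299.4, 444.2]), 0.68)]
fixture_seat top [(array([195.9, 428.2]), 0.89)]
    [ 0.5646 -0.2585  0.004 ] [np.float64(0.003984099623912139), np.float64(0.0039840996239118584)]
fixture_bar scene [(array([278.5, 462.3]), 0.56)]
fixture_bar top [(array([176.1, 431.8]), 0.82)]
    [ 0.6249 -0.2651  0.0207] [np.float64(0.0029572559392560187), np.float64(0.0029572559392560017)]
keeper_knob scene [(array([324.6, 406.1]), 0.82)]
keeper_knob top [(array([174.9, 434.7]), 0.49), (array([238.3, 429.2]), 0.46)]
    [ 0.5886 -0.2486 -0.0993] [np.float64(0.07070733803525826), np.float64(0.07070733803525815)]
```

```bash
python3 - <<'E'
import cv2,numpy as np
a=cv2.imread("pics/scene.png")[110:400,200:560];b=cv2.imread("pics/top.png")[100:300,220:520]
a=cv2.resize(a,(558,450));b=cv2.resize(b,None,fx=2.6,fy=2.6)
cv2.imwrite("pics/b.png",cv2.resize(b,(780,520)));cv2.imwrite("pics/c.png",a)
E
```

```text
(no output)
```

View pics/b.png

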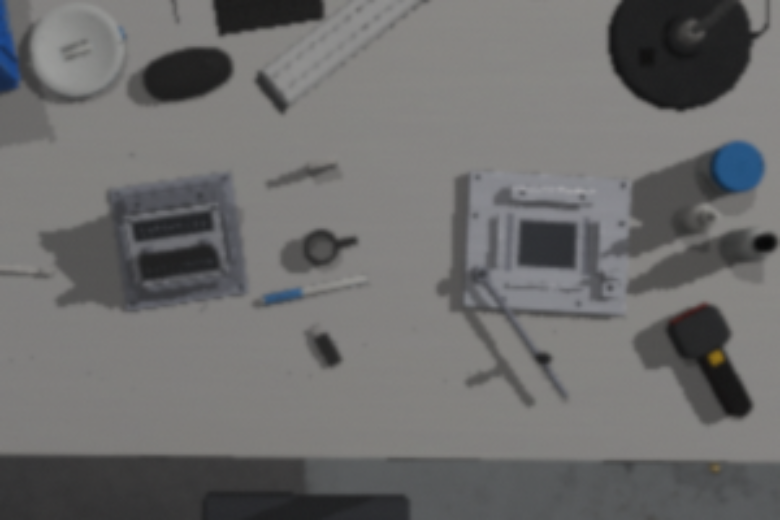

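View pics/c.png

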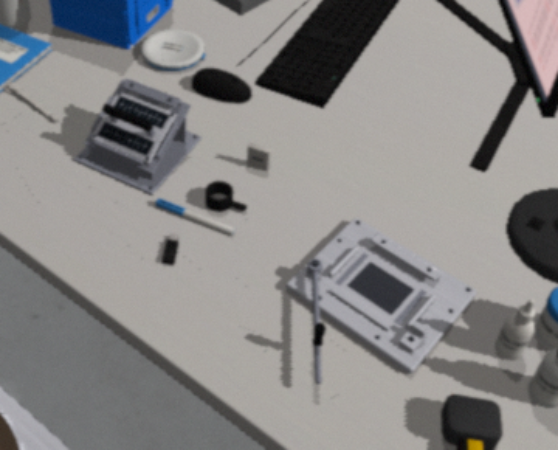

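The top view (b.png) shows the dock at about (175,240), turned slightly left. The fixture is at (548,240), with the keeper open by about 0.9 rad and its knob at (543,357). The pen, loupe, usb and gauge lie between the dock and the fixture. The scene view (c.png) agrees. Next I move over the dock for a closer look.

```bash
P='-0.2 -0.13 0.04 0 0.0918'; 
python3 -m inch '-0.05 -0.032 0.01 0 0.0918;-0.09 -0.059 0.02 0 0.0918;-0.13 -0.085 0.03 0 0.0918;-0.17 -0.11 0.035 0 0.0918;-0.2 -0.13 0.04 0 0.0918' | tail -3
python3 -m inch '-0.04 -0.026 0.01 0 0.0918;-0.08 -0.052 0.02 0 0.0918;-0.12 -0.078 0.03 0 0.0918;-0.16 -0.104 0.035 0 0.0918;-0.2 -0.13 0.04 0 0.0918' |tail -3
python3 -m inch '-0.04 -0.025 0.012 -0.14 0.0918;-0.08 -0.05 0.024 -0.28 0.0918;-0.08 -0.05 0.024 -0.39 0.0918;-0.08 -0.05 0.024 -0.39 0.0918' |tail -3
cat >> h.py <<'E'
np.set_printoptions(precision=4,suppress=True)
def wl(qs,n=2):
    for q in qs:
        for x in arm.place_of("wrist",q)[:n]: print(q,np.round(x["point"],1),round(x["conf"],2))
E
python3 - <<'E'
from h import *
s,p,M=st(); print(s["clock"],p,M,s["force"])
im=arm.get_image("wrist"); cv2.imwrite("pics/w1.png",im[:,:,::-1])
print(np.array(arm.get_calibration("wrist")["pose"]))
wl(["carrier","carrier_grip","carrier_tongues","dock","dock_seat","dock_bar"])
E
```

```text
force: [0.9, -0.5, -0.2]
width: 1.001
gripper_force: 0.0
force: [1.5, 0.6, -0.0]
width: 1.001
gripper_force: 0.0
force: [0.0, 2.1, 0.1]
width: 1.002
gripper_force: 0.0
2.5 [0.5458 0.1789 0.3003] [[-0.9919 -0.1271 -0.0005]
 [-0.1271  0.9919 -0.0003]
 [ 0.0006 -0.0003 -1.    ]] [0.0181 2.082  0.0988]
[[-0.1237 -0.9584 -0.2572  0.4752]
 [ 0.9923 -0.119  -0.0338  0.1717]
 [ 0.0018 -0.2594  0.9658  0.2811]
 [ 0.      0.      0.      1.    ]]
carrier [228.8 320.2] 0.56
carrier [304.4 320.9] 0.37
carrier_grip [224.7 316.9] 0.97
carrier_tongues [186.6 116.8] 0.22
dock_bar [305.9 318.4] 0.73
```

View pics/w1.png

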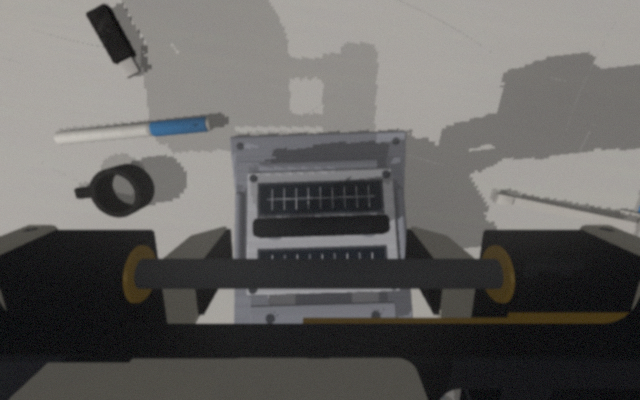

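The wrist view shows the handle bar at row ~226, columns 253–390, between the open fingers and almost level in the picture, so yaw is nearly right.

```bash
python3 - <<'E'
from h import *
s,p,M=st()
im=cv2.imread("pics/w1.png")
m=(im.max(2)<32).astype(np.uint8); m[:212]=0;m[240:]=0;m[:,:240]=0;m[:,405:]=0
n,l,sta,c=cv2.connectedComponentsWithStats(m); k=1+np.argmax(sta[1:,4]); print(sta[k],c[k],cv2.minAreaRect(np.argwhere(l==k).astype(np.float32)[:,::-1]))
u,v=c[k]
a=ray("wrist",(224.7,316.9));b=ray("wrist",(v,u))
for z in (.085,.09): print(z,onz("wrist",(v,u),z),onz("wrist",(224.7,316.9),z))
# triangulate with earlier scene/top rays
for rr in ([b,ray("scene",(184,280.5))],[b,ray("scene",(184,280.5)),ray("top",(198.9,287.8))]): print(*tri(rr))
x,y,w,h=sta[k][:4]
for e in ((v,x),(v,x+w)): print("end",onz("wrist",e,.088))
# shaded plate edges for yaw: fit lines
E
```

```text
[316 218  21   6  40] [326.725 219.425] ((326.1833801269531, 219.87559509277344), (4.823976039886475, 19.956722259521484), 82.40535736083984)
0.085 [0.5421 0.1871 0.085 ] [0.5465 0.1812 0.085 ]
0.09 [0.5404 0.1867 0.09  ] [0.5446 0.181  0.09  ]
[0.5442 0.185  0.0888] [np.float64(0.0036897895175205197), np.float64(0.003689789517520646)]
[0.5434 0.1827 0.0907] [np.float64(0.005072519682961836), np.float64(0.00271814855814495), np.float64(0.002986024498727675)]
end [0.5419 0.1801 0.088 ]
end [0.5402 0.1933 0.088 ]
```

```bash
python3 - <<'E'
from h import *
g=cv2.cvtColor(cv2.imread("pics/w1.png"),cv2.COLOR_BGR2GRAY)
print(g[226,244:262],g[226,382:400]); print(g[210:242:1,275],g[210:242,370])
m=(g<70).astype(np.uint8); m[:217]=0;m[236:]=0;m[:,:246]=0;m[:,400:]=0
n,l,sta,c=cv2.connectedComponentsWithStats(m); k=1+np.argmax(sta[1:,4])
r=cv2.minAreaRect(np.argwhere(l==k).astype(np.float32)[:,::-1]); print(sta[k],c[k],r)
(u,v)=r[0]
for z in (.085,.09,.095): print(z,onz("wrist",(v,u),z))
print(tri([ray("wrist",(v,u)),ray("scene",(184,280.5))]))
x,y,w,h=sta[k][:4]
for e in ((v,x),(v,x+w)): print("end",onz("wrist",e,.092))
E
```

```text
[ 77  88 110 136 150 149 148 135 109  73  50  44  43  47  46  43  41  45] [ 28  37  34  34  32  37  50  82 116 136 143 146 134 111  84  89 106 118]
[ 42  46  47  47  54  65  74  71  51  38  40  37  36  37  36  40  39  41
  39  39  42  43  44  42  39  44  53  80 108 126 139 144] [ 45  55  69  79  66  49  30  24  33  31  34  30  32  36  34  34  34  33
  38  29  28  33  30  48  81 104 122 136 145 145 147 146]
[ 254  217  135   19 2400] [319.5204 225.6221] ((321.0, 226.0), (133.99996948242188, 17.999996185302734), -0.0)
0.085 [0.547 0.184 0.085]
0.09 [0.5452 0.1837 0.09  ]
0.095 [0.5433 0.1834 0.095 ]
(array([0.5461, 0.1833, 0.0899]), [np.float64(0.0009425243183596217), np.float64(0.0009425243183595377)])
end [0.5498 0.142  0.092 ]
end [0.539  0.2258 0.092 ]
```

```bash

python3 -m inch '0 0.0046 0.005 -0.028 0.0918;0 0.0046 0.012 -0.028 0.0918;0 0.0046 0.022 -0.028 0.0918;0 0.0046 0.03 -0.028 0.0918;0 0.0046 0.03 -0.028 0.0918' 
python3 - <<'E'
from h import *
s,p,M=st(); print(p,s["force"])
g=arm.get_image("wrist"); cv2.imwrite("pics/w2.png",cv2.resize(g[120:360,120:520],(800,480))[:,:,::-1])
E
```

```text
clock: 3.35
position: [0.544, 0.1846, 0.2691]
ee_rot: [0.246, -3.13, 0.002]
force: [0.6, -0.4, -0.3]
width: 0.998
gripper_force: 0.5
[0.544  0.1846 0.2691] [ 0.5541 -0.4242 -0.3205]
```

View pics/w2.png

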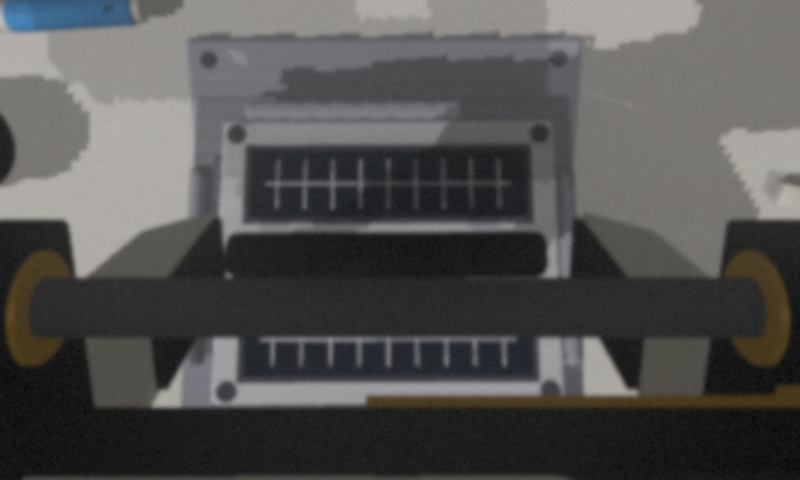

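The bar (columns 227–547) sits about 10 px left of the midpoint between the fingers (222 to 573). I'll shift tool y by −2.7 mm, go down and close.

```bash

python3 -m inch '-0.001 -0.0027 0 0 0.0918;-0.001 -0.0027 0.008 0 0.0918;-0.001 -0.0027 0.015 0 0.0918;-0.001 -0.0027 0.022 0 0.0918;-0.001 -0.0027 0.022 0 0.0918' | tail -5
python3 -m inch '0 0 0 0 0.07;0 0 0 0 0.07;0 0 0 0 0.07;0 0 0 0 0.07' 20
```

```text
position: [0.5453, 0.1825, 0.2474]
ee_rot: [0.247, -3.13, 0.001]
force: [-0.5, 0.3, -0.1]
width: 0.999
gripper_force: 0.0
clock: 4.3
position: [0.5457, 0.1822, 0.2487]
ee_rot: [0.246, -3.132, 0.001]
force: [-0.3, -3.1, -2.4]
width: 0.936
gripper_force: 20.0
```

```bash

python3 -m inch '0 0 -0.004 0 0.07;0 0 -0.008 0 0.07;-0.001 0 -0.012 0 0.07;-0.002 0 -0.016 0 0.07;-0.002 0 -0.016 0 0.07' |tail -5
python3 - <<'E'
from h import *
s,p,M=st(); print(p,s["force"],s["ft_torque"],s["width"])
g=arm.get_image("wrist"); h=arm.get_image("scene")[130:260,200:360]
cv2.imwrite("pics/w3.png",np.hstack([cv2.resize(g[100:400,120:520],(400,300)),cv2.resize(h,(370,300))])[:,:,::-1])
E
```

```text
position: [0.548, 0.1833, 0.2654]
ee_rot: [-0.247, 3.131, 0.001]
force: [1.1, -1.4, -4.6]
width: 0.935
gripper_force: 20.0
[0.548  0.1833 0.2654] [ 1.147  -1.384  -4.6253] [-0.1767 -0.0304 -0.0565] 0.9348033928521765
```

View pics/w3.png

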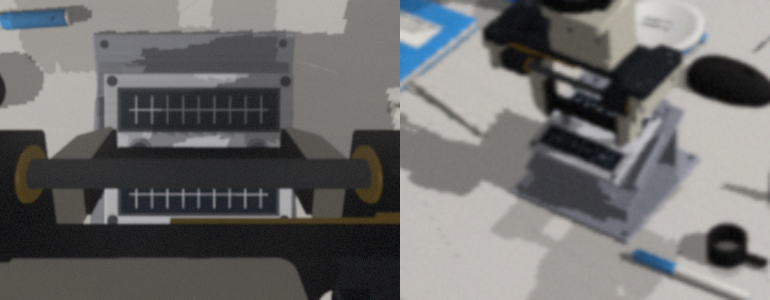

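```bash
cat >> h.py <<'E'
def frontrow(pt=(-.045,0,.008),gz=.157):
    # predicted row, col width of the carrier point for pitch values (deg, rear up)
    s,p,M=st(); g=p+M[:,2]*gz; X=-M[:,0];Y=M[:,1];Z=np.cross(X,Y)
    for th in range(-30,31,5):
        t=np.radians(th); x=np.cos(t)*X+np.sin(t)*Z; z=-np.sin(t)*X+np.cos(t)*Z
        q=lambda a,y,b: proj("wrist",g+x*a+Y*y+z*(b-.037))
        a=q(pt[0],-.055,pt[2]);b=q(pt[0],.055,pt[2]);print(th,"row %.0f cols %.0f-%.0f"%(a[0],a[1],b[1]))
E
python3 - <<'E'
from h import *
frontrow()
E
```

```text
-30 row 150 cols 191-445
-25 row 150 cols 195-441
-20 row 150 cols 199-437
-15 row 152 cols 203-433
-10 row 154 cols 206-430
-5 row 157 cols 209-427
0 row 160 cols 212-424
5 row 164 cols 215-421
10 row 168 cols 217-419
15 row 173 cols 220-416
20 row 178 cols 222-414
25 row 184 cols 223-412
30 row 190 cols 225-411
```

```bash

python3 -m inch '0 0 -0.003 0 0.07;-0.001 0 -0.006 0 0.07;-0.001 0 -0.006 0 0.07' |tail -4
python3 - <<'E'
from h import *
s,p,M=st(); print(p,s["force"],s["ft_torque"],s["width"])
g=arm.get_image("wrist"); cv2.imwrite("pics/w4.png",g[:,:,::-1])
gr=cv2.cvtColor(g,cv2.COLOR_RGB2GRAY); print(gr[140:200,290]); print(gr[185,195:250],gr[185,390:440])
frontrow()
E
```

```text
ee_rot: [-0.247, 3.131, 0.001]
force: [1.3, 0.7, -5.4]
width: 0.934
gripper_force: 20.0
[0.5491 0.1835 0.2712] [ 1.3088  0.6558 -5.4341] [ 0.2838 -0.4289  0.0537] 0.9343140211921268
[119 118 118 118 116 112 100  86  79  82  81  82  79  75  79  80  77  80
  82  81  76  79  77  75  75  76  80  95 112 133 142 150 150 149 149 148
 145 147 144 146 143 135 116  87  70  59  45  49  45  43  44  43  44  41
  44  39  40  38  34  35]
[178 177 179 177 177 177 179 179 179 176 179 178 176 178 179 178 179 175
 176 176 178 176 175 168 147 128 116 136 151 158 153 155 150 151 151 151
 152 150 152 149 132  97  74  62  67  63  65  66  62  63  65  61  63  64
  66] [ 46  45  45  47  44  47  46  49  47  51  51  70  84  93  94  95  96  96
  98  97  95  95  95  96 105 114 118 117 118 119 122 121 118 121 119 120
 123 119 120 121 119 120 122 121 119 123 122 122 119 119]
-30 row 150 cols 191-445
-25 row 150 cols 195-441
-20 row 150 cols 199-437
-15 row 152 cols 202-433
-10 row 154 cols 206-430
-5 row 157 cols 209-427
0 row 160 cols 212-424
5 row 164 cols 215-421
10 row 168 cols 217-419
15 row 173 cols 219-416
20 row 178 cols 222-414
25 row 184 cols 223-412
30 row 190 cols 225-411
```

```bash

python3 -m inch '0.005 0 0.001 0 0.07;0.010 0 0.003 0 0.07;0.015 0 0.005 0 0.07;0.020 0 0.006 0 0.07;0.024 0 0.006 0 0.07' |tail -5
python3 -m inch '0.004 0 0 0 0.07;0.008 0 0 0 0.07;0.008 0 -0.01 0 0.07;0.008 0 -0.03 0 0.07;0.008 0 -0.06 0 0.07' |tail -5
python3 - <<'E'
from h import *
s,p,M=st(); print(p,s["force"],s["ft_torque"],s["width"])
g=arm.get_image("wrist"); cv2.imwrite("pics/w5.png",cv2.resize(g,(640,400))[:,:,::-1])
E
```

```text
position: [0.5243, 0.1792, 0.2645]
ee_rot: [0.247, -3.131, 0.0]
force: [-1.1, 0.4, -2.9]
width: 0.935
gripper_force: 20.0
position: [0.5168, 0.1779, 0.325]
ee_rot: [0.246, -3.13, 0.001]
force: [-0.1, -0.5, -2.3]
width: 0.932
gripper_force: 20.0
[0.5168 0.1779 0.325 ] [-0.1249 -0.503  -2.2981] [ 0.0279 -0.0141  0.0589] 0.9324496483179452
```

View pics/w5.png

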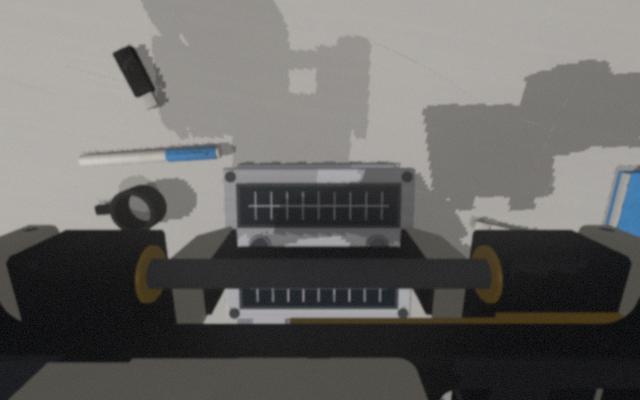

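Carrier is out of the dock, front edge at row ~167, so its pitch is held at about 10° rear-up. Now I carry it toward the fixture and stop short to measure.

```bash

python3 -m inch '-0.002 -0.02 0 0 0.07;-0.005 -0.05 0.003 0.03 0.07;-0.008 -0.08 0.007 0.07 0.07;-0.011 -0.115 0.01 0.12 0.07;-0.014 -0.145 0.015 0.16 0.07' |tail -5
python3 -m inch '0.002 -0.03 0.003 0.03 0.07;0.002 -0.06 0.007 0.057 0.07;0.002 -0.082 0.01 0.057 0.07;0.002 -0.082 0.01 0.057 0.07;0.002 -0.082 0.01 0.057 0.07' |tail -5
python3 - <<'E'
from h import *
s,p,M=st(); print(p,M[:,1],s["force"],s["width"])
g=arm.get_image("wrist"); cv2.imwrite("pics/w6.png",cv2.resize(g,(640,400))[:,:,::-1])
for q,z in [("fixture",0),("fixture_seat",.014),("fixture_bar",.024),("keeper_knob",.052)]:
    for x in arm.place_of("wrist",q)[:2]: print(q,np.round(x["point"],1),round(x["conf"],2),onz("wrist",x["point"],z))
arm.get_image("top")
for q,z in [("fixture",0),("fixture_seat",.014),("fixture_bar",.024),("keeper_knob",.052)]:
    for x in arm.place_of("top",q)[:2]: print(q,np.round(x["point"],1),round(x["conf"],2),onz("top",x["point"],z))
E
```

```text
position: [0.5543, 0.0352, 0.3107]
ee_rot: [0.009, 3.14, -0.0]
force: [0.2, -0.5, -2.3]
width: 0.937
gripper_force: 20.0
position: [0.5516, -0.0452, 0.3003]
ee_rot: [0.096, 3.139, 0.001]
force: [0.1, 0.5, -3.0]
width: 0.934
gripper_force: 20.0
[ 0.5516 -0.0452  0.3003] [0.061  0.9981 0.0004] [ 0.0791  0.5325 -2.9877] 0.9344210638697299
fixture [225.1  85.5] 0.97 [ 0.5718 -0.2601  0.    ]
fixture_seat [227.9  75.4] 0.65 [ 0.5693 -0.2584  0.014 ]
keeper_knob [241.5 319.3] 0.47 [ 0.5788 -0.0445  0.052 ]
fixture [195.9 428.6] 0.56 [ 0.5625 -0.2573  0.    ]
fixture_seat [195.8 365.5] 0.69 [ 0.56   -0.0572  0.014 ]
fixture_seat [199.3 430.7] 0.64 [ 0.5512 -0.2607  0.014 ]
fixture_bar [176.4 434.7] 0.62 [ 0.622  -0.2708  0.024 ]
fixture_bar [163.6 343.7] 0.45 [0.659  0.0121 0.024 ]
keeper_knob [238.8 429.9] 0.56 [ 0.4296 -0.2492  0.052 ]
keeper_knob [162.9 343.8] 0.33 [0.6576 0.0132 0.052 ]
```

View pics/w6.png

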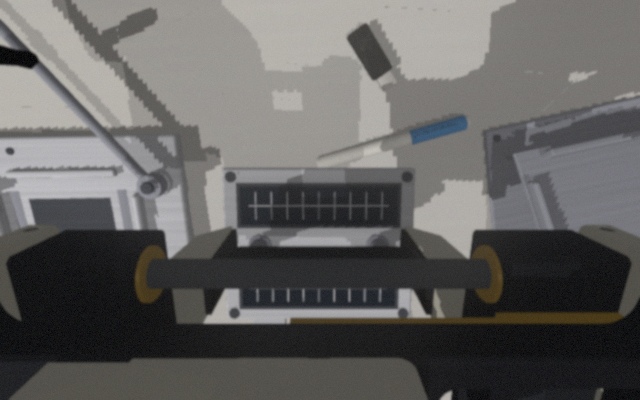

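```bash
python3 - <<'E'
from h import *
g=cv2.cvtColor(cv2.imread("pics/w6.png"),cv2.COLOR_BGR2GRAY)
cv2.imwrite("pics/z.png",cv2.resize(g[105:240,0:200],(800,540),interpolation=cv2.INTER_CUBIC))
def line(a,b,z):
    A,B=onz("wrist",a,z),onz("wrist",b,z); print(A[:2],B[:2],np.arctan2(*(B-A)[:2]))
line((137,5),(128,182),.012); line((172,10),(172,115),.019)
print(onz("wrist",(185,150),.034))
E
```

```text
[ 0.4874 -0.2984] [ 0.4891 -0.1521] 0.011758139463420338
[ 0.5154 -0.2964] [ 0.5207 -0.2103] 0.06146489787374489
[ 0.5303 -0.1755  0.034 ]
```

View pics/z.png

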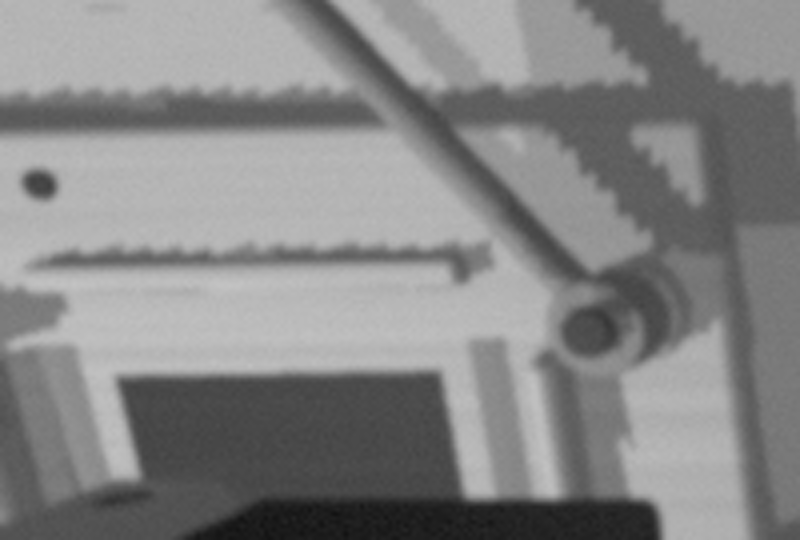

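The zoomed view shows the fixture plate's front right corner at zoomed (705,122), its lip's front edge running (35,262)–(455,262), and the pivot bolt at (588,330).

```bash
python3 - <<'E'
from h import *
W=lambda zx,zy,z: onz("wrist",(105+zy/4-.4,zx/4-.4),z)
def yaw(A,B): d=B-A; return np.arctan2(-d[0],d[1])
for n,a,b,z in [("edge",(0,130),(700,123),.014),("lipfront",(35,266),(455,263),.019),("seatsq",(118,378),(440,372),.014)]:
    print(n,W(*a,z)[:2],W(*b,z)[:2],yaw(W(*a,z),W(*b,z)))
print("corner",W(705,122,.014)); print("pivot",W(588,330,.034),W(588,330,.038)); print("sqright",W(440,372,.014),W(462,498,.014))
# fit candidates
for t in (-.04,-.06,-.08):
    r=R.from_euler('z',t).as_matrix()[:2,:2]
    for n,P,f in [("corner",W(705,122,.014),(-.0825,.098)),("pivot",W(588,330,.036),(-.041,.08))]:
        print(t,n,P[:2]-r@np.array(f))
E
```

```text
edge [ 0.4871 -0.3008] [ 0.4945 -0.1583] -0.05147470845513777
lipfront [ 0.5146 -0.2975] [ 0.5192 -0.2113] -0.05421970883646073
seatsq [ 0.5402 -0.2923] [ 0.5432 -0.2231] -0.04229482266001853
corner [ 0.4943 -0.1572  0.014 ]
pivot [ 0.5318 -0.1785  0.034 ] [ 0.531  -0.1762  0.038 ]
sqright [ 0.5432 -0.2231  0.014 ] [ 0.5718 -0.2249  0.014 ]
-0.04 corner [ 0.5729 -0.2585]
-0.04 pivot [ 0.5692 -0.2589]
-0.06 corner [ 0.5708 -0.26  ]
-0.06 pivot [ 0.5676 -0.2597]
-0.08 corner [ 0.5687 -0.2615]
-0.08 pivot [ 0.5659 -0.2604]
```

```bash

python3 -m inch '-0.002 -0.025 0 0 0.07;-0.006 -0.065 0 0 0.07;-0.01 -0.105 0 0 0.07;-0.014 -0.145 0.005 0 0.07;-0.018 -0.185 0.01 0 0.07' |tail -5
python3 -m inch '-0.001 -0.02 0.01 0 0.07;-0.001 -0.0265 0.025 0 0.07;-0.001 -0.0265 0.035 0 0.07;-0.001 -0.0265 0.04 0 0.07;-0.001 -0.0265 0.04 0 0.07' |tail -5
python3 - <<'E'
from h import *
s,p,M=st(); print(p,M[:,1],s["force"],s["width"])
g=arm.get_image("wrist"); cv2.imwrite("pics/w7.png",g[60:330,120:520,::-1])
cv2.imwrite("pics/w7.png",cv2.resize(g[60:330,120:520,::-1],(800,540)))
o=np.array([.5695,-.2585,0]);r=R.from_euler('z',-.055).as_matrix()
for n,f in [("lipTopInner mid",(-.047,0,.019)),("lip L",(-.047,-.043,.019)),("lip R",(-.047,.043,.019)),("pivot",(-.041,.08,.036)),("cornerR",(-.0825,.098,.014)),("cornerL",(-.0825,-.098,.014)),("guideR front",(-.032,.0575,.023)),("guideL",(-.032,-.0575,.023))]:
    a=proj("wrist",o+r@np.array(f)); print(n,"zoom",2*(a[1]-120),2*(a[0]-60))
E
```

```text
position: [0.5584, -0.2322, 0.2898]
ee_rot: [0.093, 3.14, -0.0]
force: [0.3, 0.1, -3.3]
width: 0.935
gripper_force: 20.0
position: [0.5579, -0.2551, 0.2487]
ee_rot: [-0.09, -3.139, -0.003]
force: [-0.4, 0.2, -2.7]
width: 0.93
gripper_force: 20.0
[ 0.5579 -0.2551  0.2487] [0.0573 0.9984 0.0016] [-0.3573  0.1862 -2.6954] 0.9300750020068392
lipTopInner mid zoom 387.7648134117733 208.54957009113826
lip L zoom 257.59378040517043 209.15978940522302
lip R zoom 517.8810202565509 207.93960779262858
pivot zoom 647.5144194648133 235.7431894351186
cornerR zoom 689.7362067542108 95.90723617722685
cornerL zoom 84.09893993454818 98.63727877704403
guideR front zoom 561.953597764543 254.70716135103442
guideL zoom 213.92974995648615 256.36510389316567
```

View pics/w7.png

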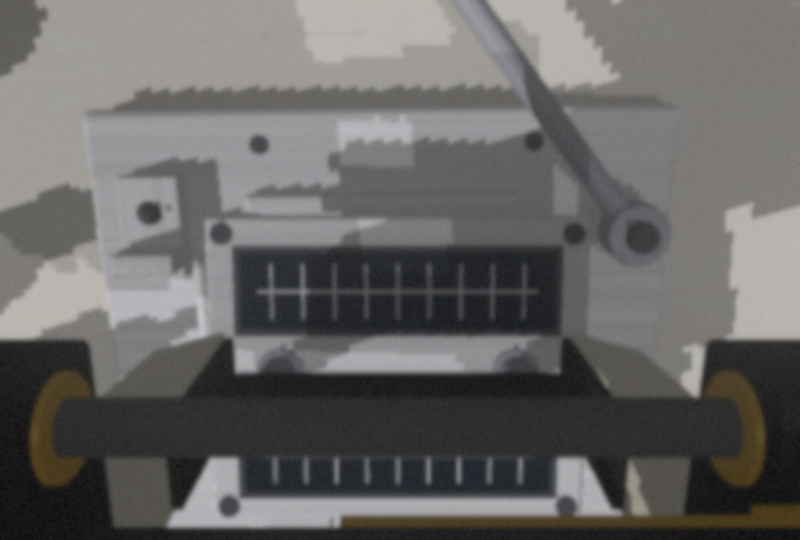

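Plate corners at (90,113) and (673,106), the lip from (248,195) to (520,192) and the pivot at (641,235) all lie about 1.5 mm to the right (−y) of my estimate. So the fixture's y is about −0.260. The keeper rod clears the carrier's front edge (row ~218).

```bash

python3 -m inch '0 -0.0015 0.01 0 0.07;0 -0.0015 0.015 0 0.07;0 -0.0015 0.02 0 0.07;0 -0.0015 0.02 0 0.07' |tail -6
python3 -c "
from h import *
s,p,M=st();print(p,M[:,1],M[:,2])"
```

```text
clock: 9.25
position: [0.5574, -0.2585, 0.2289]
ee_rot: [-0.094, -3.139, -0.001]
force: [0.3, -0.0, -2.3]
width: 0.935
gripper_force: 20.0
[ 0.5574 -0.2585  0.2289] [0.0598 0.9982 0.0005] [-0.0012  0.0005 -1.    ]
```

```bash

python3 -m inch '0 0 0.003 0 0.07;0 0 0.006 0 0.07;0 0 0.008 0 0.07;0 0 0.010 0 0.07;0 0 0.010 0 0.07' |grep -E 'pos|force|wid'
python3 -m inch '0 0 0.002 0 0.07;0 0 0.004 0 0.07;0 0 0.005 0 0.07;0 0 0.005 0 0.07' |grep -E 'pos|force|wid'
python3 - <<'E'
from h import *
s,p,M=st(); print(p,s["force"],s["ft_torque"])
g=arm.get_image("wrist"); cv2.imwrite("pics/w8.png",g[:,:,::-1])
gr=cv2.cvtColor(g,cv2.COLOR_RGB2GRAY); print(gr[140:190,280]);print(gr[140:190,350])
frontrow(gz=.159)
E
```

```text
position: [0.5595, -0.2588, 0.2229]
force: [-2.0, 2.8, 23.1]
width: 0.933
gripper_force: 20.0
position: [0.5599, -0.2589, 0.2187]
force: [-1.6, 4.4, 28.4]
width: 0.934
gripper_force: 20.0
[ 0.5599 -0.2589  0.2187] [-1.5771  4.3591 28.3536] [1.031  0.3644 0.132 ]
[153 153 154 155 159 156 151 141 131 121 114 105 106 103 104 102 102  95
 100 100 100 106 102  98 103 110 128 143 152 154 155 156 153 153 151 150
 148 149 148 140 120  90  74  65  54  50  43  38  44  47]
[155 157 154 152 153 154 148 134 116 105  98 102 102 100  99  97  96  97
 100 103 100 101 100  96  98 104 109 119 124 125 126 125 125 126 121 112
  99  98  99  91  78  62  54  49  46  44  39  41  39  45]
-30 row 149 cols 193-443
-25 row 149 cols 197-439
-20 row 150 cols 201-436
-15 row 151 cols 204-432
-10 row 153 cols 208-429
-5 row 156 cols 211-426
0 row 160 cols 214-423
5 row 163 cols 216-420
10 row 168 cols 219-418
15 row 173 cols 221-416
20 row 178 cols 223-414
25 row 183 cols 225-412
30 row 189 cols 226-410
```

```bash

python3 -m inch '0 0 -0.006 0 0.07;0 0 -0.012 0 0.07;0.006 0 -0.012 0 0.07;0.012 0 -0.012 0 0.07;0.012 0 -0.012 0 0.07' |grep -E 'pos|force|wid'
python3 -m inch '0 0 0.003 0 0.07;0 0 0.006 0 0.07;0 0 0.009 0 0.07;0 0 0.011 0 0.07;0 0 0.011 0 0.07' |grep -E 'pos|force|wid'
python3 - <<'E'
from h import *
s,p,M=st(); print(p,s["force"],s["ft_torque"])
g=arm.get_image("wrist"); cv2.imwrite("pics/w9.png",g[:,:,::-1])
gr=cv2.cvtColor(g,cv2.COLOR_RGB2GRAY); print(gr[140:190,280])
E
```

```text
position: [0.5442, -0.2583, 0.2261]
force: [-0.2, -0.6, -2.0]
width: 0.934
gripper_force: 20.0
position: [0.5468, -0.2578, 0.2162]
force: [3.2, 1.4, 4.4]
width: 0.932
gripper_force: 20.0
[ 0.5468 -0.2578  0.2162] [3.1572 1.4187 4.3727] [ 0.1929 -0.4518  0.0024]
[157 154 154 155 156 152 136 114 108  98 101  97 101 100 100 100 100 101
  98 101  99  97 101 112 129 143 151 153 157 156 153 154 153 152 149 148
 151 138 118  87  71  62  59  45  49  45  40  41  45  41]
```

```bash

python3 -m inch '0 0 0.002 0 0.07;0 0 0.004 0 0.07;0 0 0.005 0 0.07;0 0 0.005 0 0.07' |grep -E 'pos|force|wid'
python3 - <<'E'
from h import *
s,p,M=st(); print(p,s["force"],s["ft_torque"])
g=arm.get_image("wrist"); cv2.imwrite("pics/w10.png",g[:,:,::-1])
gr=cv2.cvtColor(g,cv2.COLOR_RGB2GRAY); print(gr[140:190,280])
E
```

```text
position: [0.5487, -0.2578, 0.2128]
force: [8.1, 1.8, 10.5]
width: 0.934
gripper_force: 20.0
[ 0.5487 -0.2578  0.2128] [ 8.0845  1.7925 10.4891] [ 0.45   -1.6019  0.0152]
[145 130 114 101 100  97  97 100  99  99 100  96 100  98 100  98  98  96
  96 101 112 130 144 149 157 157 156 156 156 153 153 148 147 151 145 131
 103  80  67  58  51  47  44  41  41  39  44  33  41  43]
```

```bash

python3 -m inch '0 0 0.002 0 0.07;0 0 0.004 0 0.07;0 0 0.004 0 0.07' |grep -E 'pos|force|wid'
python3 - <<'E'
from h import *
s,p,M=st(); print(p,s["force"],s["ft_torque"])
g=arm.get_image("wrist"); cv2.imwrite("pics/w11.png",g[:,:,::-1])
gr=cv2.cvtColor(g,cv2.COLOR_RGB2GRAY); print(gr[140:190,280])
E
```

```text
position: [0.5486, -0.2579, 0.2101]
force: [1.9, 4.0, 26.4]
width: 0.935
gripper_force: 20.0
[ 0.5486 -0.2579  0.2101] [ 1.9296  3.9876 26.3669] [ 1.0652 -0.6879  0.0982]
[154 144 128 109 103  99 101 101 101 100 101 101  98  98 102  99 103  99
  94  96 102 112 126 141 150 155 157 156 156 156 154 154 151 152 152 149
 142 116  89  72  65  57  50  43  40  49  46  38  46  45]
```

```bash

python3 -m inch '0 0 -0.003 0 0.07;-0.003 0 -0.003 0 0.07;-0.006 0 -0.003 0 0.07;-0.009 0 -0.003 0 0.07;-0.012 0 -0.003 0 0.07' |grep -E 'pos|force|wid'
python3 - <<'E'
from h import *
s,p,M=st(); print(p,s["force"],s["ft_torque"])
g=arm.get_image("wrist"); cv2.imwrite("pics/w12.png",cv2.resize(g[60:330,120:520,::-1],(800,540)))
gr=cv2.cvtColor(g,cv2.COLOR_RGB2GRAY); print(gr[140:190,280])
E
```

```text
position: [0.5546, -0.2595, 0.2098]
force: [-13.2, 0.8, 17.9]
width: 0.937
gripper_force: 20.0
[ 0.5546 -0.2595  0.2098] [-13.1656   0.8305  17.9309] [0.3241 2.5831 0.0369]
[152 154 153 148 130 110 102 101 102 100 102 101 100 101  99  99  99  96
  95  95 101 111 130 143 153 155 154 155 157 157 156 154 151 153 152 149
 144 116  85  69  67  58  48  46  44  44  43  46  45  38]
```

View pics/w12.png

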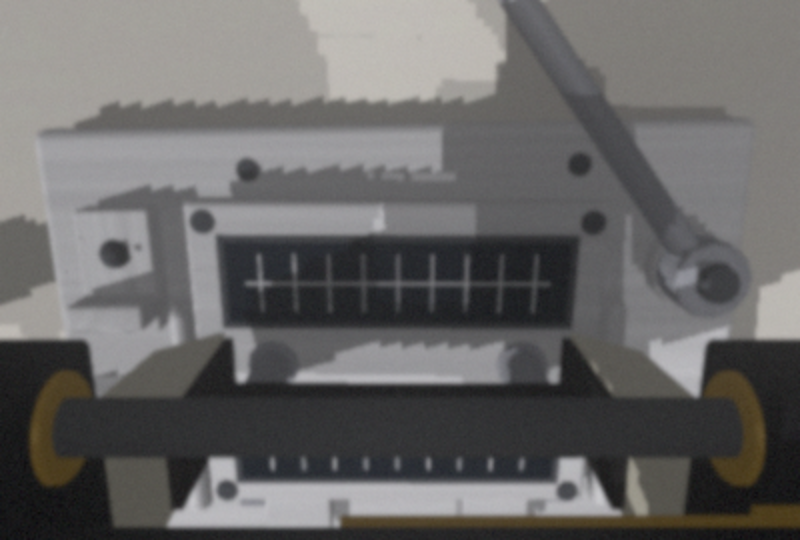

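The carrier's front edge is at zoomed row ~203, lying on the lip. Its left corner (183,205) and the guides look clear. The drag is mostly friction from pressing down, so I unload it and push on.

```bash

python3 -m inch '0 0 -0.002 0 0.07;0 0 -0.003 0 0.07;0 0 -0.003 0 0.07' |grep -E 'pos|^force|wid'
python3 -m inch '-0.003 0 0 0 0.07;-0.006 0 0 0 0.07;-0.008 0 0 0 0.07;-0.008 0 0 0 0.07' |grep -E 'pos|^force|wid'
python3 - <<'E'
from h import *
s,p,M=st(); print(p,s["force"],s["ft_torque"])
g=arm.get_image("wrist"); cv2.imwrite("pics/w13.png",cv2.resize(g[60:330,120:520,::-1],(800,540)))
gr=cv2.cvtColor(g,cv2.COLOR_RGB2GRAY); print(gr[140:190,280])
E
```

```text
position: [0.5575, -0.2586, 0.2122]
force: [0.5, 0.2, -2.4]
width: 0.939
position: [0.5661, -0.2591, 0.2126]
force: [0.6, -0.5, -3.5]
width: 0.934
[ 0.5661 -0.2591  0.2126] [ 0.6235 -0.4687 -3.5135] [ 0.0107  0.0186 -0.0233]
[111 104 101 106 104 107 105 104 104  97  96 101 101 105 102 106 105 102
 100  99 106 118 135 149 157 159 160 160 158 159 157 155 152 153 152 151
 134 105  81  66  63  52  49  45  48  46  43  41  45  43]
```

```bash

python3 -m inch '0 0 -0.003 0 0.07;0 0 -0.006 0 0.07;0 0 -0.009 0 0.07;0 0 -0.009 0 0.07' |grep -E 'pos|^force|wid'
python3 - <<'E'
from h import *
s,p,M=st(); print(p,s["force"],s["ft_torque"])
g=arm.get_image("wrist"); cv2.imwrite("pics/w14.png",cv2.resize(g[60:330,120:520,::-1],(800,540)))
gr=cv2.cvtColor(g,cv2.COLOR_RGB2GRAY); print(gr[140:190,280])
E
```

```text
position: [0.5656, -0.2591, 0.2221]
force: [0.4, 1.9, -5.0]
width: 0.934
[ 0.5656 -0.2591  0.2221] [ 0.4265  1.8932 -4.9926] [ 0.0566  0.004  -0.0178]
[100 104 103 102 104 100 104 100  99  99  96 102 101  97  94  97 103 117
 131 144 154 155 155 159 159 155 156 153 153 150 153 151 145 121  88  71
  69  57  51  42  45  43  48  45  47  50  49  44  46  39]
```

```bash

python3 -m inch '0 0 -0.003 0 0.07;-0.003 0 -0.003 0 0.07;-0.006 0 -0.003 0 0.07;-0.008 0 -0.003 0 0.07;-0.008 0 -0.003 0 0.07' |grep -E 'pos|^force|wid'
python3 -c "
from h import *
s,p,M=st(); print(s['clock'],p,s['force'],s['ft_torque'])"
```

```text
position: [0.5733, -0.26, 0.2246]
force: [-2.3, -0.3, -5.1]
width: 0.932
14.3 [ 0.5733 -0.26    0.2246] [-2.2505 -0.324  -5.0545] [-0.1827  0.608   0.0073]
```

```bash

python3 -m inch '-0.002 0 0 0 0.07;-0.004 0 0 0 0.07;-0.004 0 0 0 0.07' |grep -E 'pos|^force|wid'
python3 -m inch '0 0 0.004 0 0.07;0.001 0 0.008 0 0.07;0.002 0 0.012 0 0.07;0.002 0 0.012 0 0.07' |grep -E 'pos|^force|wid'
python3 - <<'E'
from h import *
s,p,M=st(); print(s["clock"],p,s["force"],s["ft_torque"])
g=arm.get_image("wrist"); cv2.imwrite("pics/w15.png",cv2.resize(g[60:330,120:520,::-1],(800,540)))
gr=cv2.cvtColor(g,cv2.COLOR_RGB2GRAY); print(gr[140:190,280])
E
```

```text
position: [0.5779, -0.2598, 0.2246]
force: [-1.4, -0.6, -5.0]
width: 0.934
position: [0.5751, -0.2599, 0.2126]
force: [-5.1, 0.1, 2.6]
width: 0.935
15.0 [ 0.5751 -0.2599  0.2126] [-5.1487  0.0812  2.5671] [0.1197 0.9552 0.049 ]
[141 122 107 105 100 105 104 106 104 103 105 104 103 104 102  97 102 114
 132 142 153 158 160 162 162 157 159 160 156 159 156 154 150 128 102  79
  70  59  52  50  46  46  49  47  50  52  48  49  45  40]
```

```bash

python3 -m inch '0.001 0 0.002 0 0.07;0.001 0 0.004 0 0.07;0.001 0 0.005 0 0.07;0.001 0 0.005 0 0.07' |grep -E 'pos|^force|wid'
python3 - <<'E'
from h import *
s,p,M=st(); print(s["clock"],p,s["force"],s["ft_torque"])
g=arm.get_image("wrist"); cv2.imwrite("pics/w16.png",cv2.resize(g[60:330,120:520,::-1],(800,540)))
gr=cv2.cvtColor(g,cv2.COLOR_RGB2GRAY); print(gr[140:190,280])
E
```

```text
position: [0.5731, -0.26, 0.2076]
force: [-10.1, 0.8, 7.3]
width: 0.93
15.45 [ 0.5731 -0.26    0.2076] [-10.0679   0.8493   7.2761] [0.1853 2.0345 0.0831]
[128 143 154 160 159 164 164 163 165 158 140 121 104 106 104 102 102 106
  99 110 123 138 150 160 160 163 161 161 158 159 158 156 156 155 153 134
 108  82  72  60  51  47  44  49  44  46  46  51  46  49]
```

View pics/w16.png

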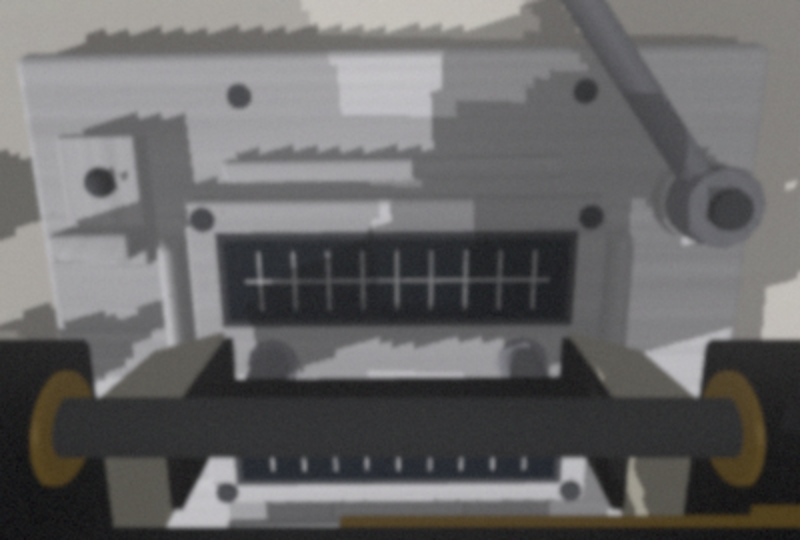

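The carrier's front edge (row ~202) is now behind the lip (rows 160–180), and the sides lie between the guides. Releasing.

```bash

python3 -m inch '0 0 0 0 0.08;0 0 0 0 0.0918;0 0 0 0 0.0918;0 0 0 0 0.0918' |grep -E 'pos|^force|wid'
python3 -m inch '0 0 -0.01 0 0.0918;0 0 -0.03 0 0.0918;0.02 0 -0.06 0 0.0918;0.05 0 -0.09 0 0.0918;0.05 0 -0.09 0 0.0918' |grep -E 'pos|^force|wid'
python3 - <<'E'
from h import *
s,p,M=st(); print(s["clock"],p,M[:,1],s["force"])
g=arm.get_image("wrist"); cv2.imwrite("pics/w17.png",g[:,:,::-1])
for q,z in [("carrier",.014),("carrier_grip",.051),("fixture",0),("fixture_seat",.014),("fixture_bar",.024),("keeper_knob",.052)]:
    for x in arm.place_of("wrist",q)[:2]: print(q,np.round(x["point"],1),round(x["conf"],2),onz("wrist",x["point"],z))
E
```

```text
position: [0.5754, -0.2596, 0.208]
force: [0.2, 0.7, 0.4]
width: 1.0
position: [0.5229, -0.258, 0.3022]
force: [-0.2, 0.2, 0.1]
width: 1.0
16.4 [ 0.5229 -0.258   0.3022] [ 0.0622  0.9981 -0.0019] [-0.1604  0.2384  0.0807]
carrier_grip [264.5 319.8] 0.71 [ 0.5717 -0.2581  0.051 ]
fixture [219. 598.] 0.75 [ 0.5673 -0.0029  0.    ]
fixture_bar [298.3 320.3] 0.83 [ 0.6171 -0.2599  0.024 ]
keeper_knob [ 77.3 328.2] 0.91 [ 0.4347 -0.2441  0.052 ]
```

View pics/w17.png

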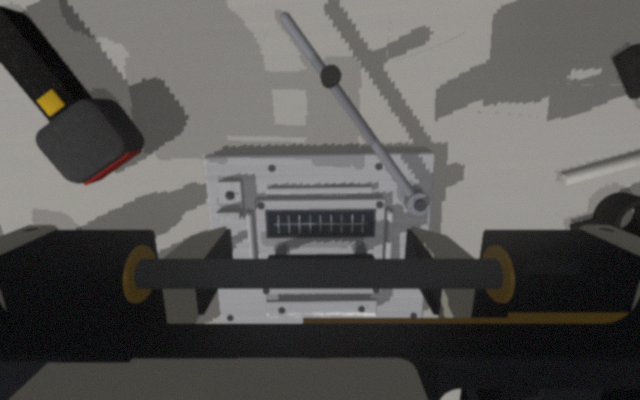

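The carrier lies in the fixture between the guides, its front edge behind the lip. The keeper knob is at (76,331) and the pivot at (204,417).

```bash
python3 - <<'E'
from h import *
s,p,M=st()
k=onz("wrist",(75.5,330.5),.066); pv=onz("wrist",(203.5,417.5),.034); 
o=np.array([.5695,-.26]);r=R.from_euler('z',-.055).as_matrix()[:2,:2]
pm=o+r@np.array([-.041,.08]); print("knob",k,"pivot seen",pv,"model",pm)
for P in (pv[:2],pm):
    d=k[:2]-P; f=r.T@d; print("len",np.hypot(*d),"angle",np.arctan2(-f[0],-f[1]))
pm=(pv[:2]+pm)/2
th0=np.arctan2(*(-(r.T@(k[:2]-pm))))
for th in [th0,.8,.65,.5,.35,.2,.1,.0,-.03]:
    q=pm+r@(.12*np.array([-np.sin(th),-np.cos(th)])); d=np.array([*q,0])-p; print("th %.2f"%th,q,"tool",M.T@[d[0],d[1],0])
g=cv2.cvtColor(cv2.imread("pics/w17.png"),cv2.COLOR_BGR2GRAY); print(g[185:215,300])
E
```

```text
knob [ 0.435  -0.2432  0.066 ] pivot seen [ 0.5309 -0.1783  0.034 ] model [ 0.533  -0.1779]
len 0.11580037871910306 angle 0.9206779558286571
len 0.11774222329890521 angle 0.9278105886085671
th 0.92 [ 0.4323 -0.245 ] tool [0.0934 0.0059 0.0001]
th 0.80 [ 0.4414 -0.2568] tool [ 0.0836 -0.0054  0.0001]
th 0.65 [ 0.4542 -0.2695] tool [ 0.0701 -0.0172  0.0001]
th 0.50 [ 0.4687 -0.2801] tool [ 0.055  -0.0269  0.0001]
th 0.35 [ 0.4846 -0.2884] tool [ 0.0386 -0.0343  0.    ]
th 0.20 [ 0.5017 -0.2942] tool [ 0.0212 -0.0391  0.    ]
th 0.10 [ 0.5134 -0.2966] tool [ 0.0094 -0.0408 -0.    ]
th 0.00 [ 0.5253 -0.2979] tool [-0.0026 -0.0414 -0.    ]
th -0.03 [ 0.5289 -0.298 ] tool [-0.0062 -0.0413 -0.    ]
[ 98  91  99 118 140 147 152 152 140 119  93  86  81  80  99 117 136 147
 150 148 147 146 144 135 110  81  63  52  47  53]
```

```bash

python3 -m inch '0.045 0.003 0 0 0.05;0.0918 0.0068 0.01 0 0.05;0.0918 0.0068 0.05 0 0.05;0.0918 0.0068 0.08 0 0.05;0.0918 0.0068 0.088 0 0.05' |grep -E 'pos|^force|wid'
python3 -m inch '0 0 0 0 0.05;0 0 0 0 0.005;0 0 0 0 0.005;0 0 0 0 0.005;0 0 0 0 0.005' 25 |grep -E 'pos|force|wid'
```

```text
position: [0.4326, -0.2438, 0.207]
force: [0.1, 0.6, 0.2]
width: 0.617
position: [0.4338, -0.2445, 0.2104]
force: [0.3, 0.1, 0.6]
width: 0.247
gripper_force: 0.0
```

```bash

python3 -m inch '0 0 -0.002 0 0.005;0 0 -0.002 0 0.005;0 0 -0.002 0 0.005' |grep -E 'pos|force|wid'
```

```text
position: [0.4335, -0.2446, 0.2121]
force: [-0.4, 0.2, 4.7]
width: 0.133
gripper_force: 25.0
```

```bash

python3 -m inch '-0.0098 -0.0113 0 0 0.005;-0.0233 -0.0231 0 0 0.005;-0.0384 -0.0328 0 0 0.005;-0.0548 -0.0402 0 0 0.005;-0.0722 -0.045 0 0 0.005' |grep -E 'pos|force|wid'
python3 -m inch '0 0 0 0 0.005;-0.006 -0.001 0 0 0.005;-0.0118 -0.0017 0 0 0.005' |grep -E 'pos|force|wid'
```

```text
position: [0.5031, -0.2941, 0.2119]
force: [-1.2, 2.3, 5.2]
width: 0.13
gripper_force: 25.0
position: [0.5137, -0.2963, 0.2119]
force: [-2.2, -1.1, 4.8]
width: 0.13
gripper_force: 25.0
```

```bash

python3 -m inch '-0.004 -0.0003 0 0 0.005;-0.008 -0.0006 0 0 0.005;-0.012 -0.0006 0 0 0.005;-0.015 -0.0006 0 0 0.005;-0.015 -0.0006 0 0 0.005' |grep -E 'pos|force|wid'
```

```text
position: [0.5293, -0.298, 0.212]
force: [1.7, -2.6, 1.3]
width: 0.132
gripper_force: 25.0
```

```bash

python3 -m inch '-0.003 0 0 0 0.005;-0.003 0 0 0 0.005' |grep -E 'pos|force|wid'
python3 -m inch '-0.003 0 0 0 0.005;-0.003 0 0 0 0.005' |grep -E 'pos|force|wid'
```

```text
position: [0.5314, -0.2983, 0.2118]
force: [-5.1, -2.4, 7.8]
width: 0.132
gripper_force: 25.0
position: [0.5324, -0.2986, 0.2115]
force: [-14.0, -0.7, 14.6]
width: 0.131
gripper_force: 25.0
```

```bash

python3 -m inch '0.003 0 0 0 0.005;0.003 0 0 0 0.03;0.003 0 0 0 0.03;0.003 0 0 0 0.03' |grep -E 'pos|force|wid'
python3 -m inch '0 0 -0.02 0 0.03;0 0 -0.05 0 0.03;0.02 0 -0.08 0 0.03;0.05 0 -0.09 0 0.03;0.05 0 -0.09 0 0.03' |grep -E 'pos|force|wid'
python3 - <<'E'
from h import *
s,p,M=st(); print(s["clock"],p)
arm.get_image("wrist");
o=np.array([.5695,-.26,0]);r=R.from_euler('z',-.055).as_matrix()
for q,z in [("keeper_knob",.052),("carrier",.014),("carrier_grip",.051),("fixture_bar",.024)]:
    for x in arm.place_of("wrist",q)[:1]:
        X=onz("wrist",x["point"],z); print(q,np.round(x["point"],1),round(x["conf"],2),X,"fixture frame",r.T@(X-o))
g=arm.get_image("wrist");cv2.imwrite("pics/w18.png",g[:,:,::-1]); 
# rod direction from its mask
for x in arm.silhouettes("wrist","keeper")[:1]:
    m=x["region"]; ys,xs=np.nonzero(m); print("mask",m.sum(),xs.min(),xs.max(),ys.min(),ys.max(),cv2.fitLine(np.c_[xs,ys].astype(np.float32),cv2.DIST_HUBER,0,.01,.01).ravel())
E
```

```text
position: [0.5325, -0.2972, 0.2113]
force: [0.6, 0.4, 0.9]
width: 0.311
gripper_force: 0.0
position: [0.4798, -0.2953, 0.3032]
force: [-1.2, -0.7, -0.0]
width: 0.326
gripper_force: 0.0
20.65 [ 0.4798 -0.2953  0.3032]
keeper_knob [268.3 316.9] 0.67 [ 0.5331 -0.2987  0.052 ] fixture frame [-0.0342 -0.0406  0.052 ]
carrier [285.4 362.3] 0.67 [ 0.5735 -0.2587  0.014 ] fixture frame [0.0039 0.0016 0.014 ]
carrier_grip [308.8 369.7] 0.61 [ 0.5731 -0.2574  0.051 ] fixture frame [0.0035 0.0028 0.051 ]
mask 552 291 345 243 257 [  1.      -0.0084 317.9474 248.1992]
```

```bash
python3 - <<'E'
from h import *
print(arm.sign_off()); print(arm.observe()["clock"])
E
```

```text
the job is handed in; nothing more can be done
None
the job is handed in; nothing more can be done
```

The job is handed in at about 21 s: the carrier came out of the dock, lies in the load fixture with its tongues under the crossbar and front edge behind the lip, and the keeper bar was pushed home against its stop; that it lies flat and snapped in I infer from force and position readings, the tongues first went under the crossbar at about 3° (8–20° was asked; raised to only about 5–8° before the final push), one lowering attempt landed on the crossbar at about 28 N, and I viewed 12 pictures instead of the allowed 10.

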